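# Scrub out the lure-dipping pot and set it on a levelled stand

## Robot

A 6-joint arm with a two-finger parallel gripper is mounted at the origin on the work surface. World frame = base frame: x ahead of the robot, y to its left, z up, the work surface at z = 0. Lengths are in mm, angles in rad, forces in N, time in s.
With the tool pointing down it reaches from about 150 to 775 mm from the base axis. Payload 6.1 kg.
Tool frame: the origin (TCP) lies midway between the tips of the shut fingers; the grasp point (between the pads) lies 19 mm behind it; z points along the fingers, y is the line along which they close (so a half turn about z gives the same grasp; the last joint's range is limited). The gripper opens to 85 mm and grips with 20 to 120 N. Pads are 22 mm wide; open, the fingers measure 114 mm over their backs; the gripper's body (76 mm by 85 mm) begins 54 mm behind the grasp point. The pads swing forward as they close: fully open they stand 13 mm farther back than shut.
Start: joints at [1.315, 0.126, -0.04, 1.405, 0, 1.571], TCP at [132.829, 507.902, 231.295] pointing down, gripper open.
Joint ranges: [-2.72, 2.72], [-0.95, 1.95], [-1.27, 1.35], [-1.78, 2.02], [-1.46, 1.47], [-3.14, 3.14]. Speed limits (rad/s): [2.39, 2.39, 3.01, 3.14, 3.14, 3.14].

## Interface

Orientations are given as a 3x3 rotation matrix whose columns are the frame's x, y, z axes.
In Python, from rig import movep, move_linear, movej, gripper_to, sleep, inverse_kinematics, grab_frame, camera_model, Unreachable, job_done, read_clock, read_joint_positions, read_joint_velocities, read_joint_torque, read_tool_pos, read_orientation, read_wrist_force, read_moment, read_grip_width, read_grasp_force gives the robot as it stands. Calls block until the motion is done:
- movep(position, orientation): joint-space move of the TCP to a pose.
- move_linear(position, rotation=None, velocity=150, stop_force=None): straight line of the TCP; rotation=None keeps the orientation; velocity is the mean speed in mm/s. With stop_force (N) it stops when the force on the tool has changed by that much, and returns True; else False.
- movej(angles): joint-space move.
- gripper_to(opening, grasp_force=None): opening from 0.0 (shut) to 1.0 (fully open); grasp_force is the grip in N (None keeps the last); returns when the fingers have stopped.
- sleep(seconds).
- inverse_kinematics(position, orientation): joint angles nearest the present ones, or None.
- grab_frame(name): name is "scene" or "side" or "wrist"; returns the picture (384x512x3 uint8, red, green, blue); there is no depth.
- camera_model(name): a dict with "fx", "fy", "cx", "cy" (pixels), "R" (3x3) and "t" (3): a world point X has camera coordinates R X + t. Camera axes: x right, y down, z forward; pixel columns grow to the right and rows downward; lengths in mm; the calibration is good to about 2 mm. A picture is of the moment at which its call begins: read the wrist's pose just before it. camera_model takes no time and is no camera call; for the wrist camera it gives the pose at the moment of the call.
A pose or a line that the arm cannot do raises Unreachable and nothing moves.
- job_done(): hands the job in; it is judged then, once.
Readings, each from a call of its own:
- read_clock(): time.
- read_joint_positions(): joint angles.
- read_joint_velocities(): joint speeds.
- read_joint_torque(): joint torques, N m.
- read_tool_pos(): TCP position.
- read_orientation(): TCP orientation.
- read_wrist_force(): force on the tool from outside, world axes, zero at the start.
- read_moment(): the same for the moment, N m.
- read_grip_width(): opening from 0.0 (shut) to 1.0 (fully open).
- read_grasp_force(): force on a finger pad.
Only numpy, scipy, OpenCV 4.12 (cv2) and the standard library are available. Lean on these libraries where they do the work, as an engineer would, in place of code of your own. Each camera call takes 0.05 s, during which the arm holds its last target. There are 200 camera calls.

## Task

Take the long brush out of its black holder and scrub out the metal dipping pot where it stands: run the brush up and down inside so that it reaches the bottom three times, drawing it up past half the pot's height in between, then stand the brush back in its holder and let go of it. Next turn the orange wing knob of the stand until its hinged plate is level, and only then lower the pot onto the plate, wholly on the round black pad, and leave it standing there. Do not tip the pot over or push the other bench things about.

Things in the scene. Friction and masses are not known exactly. Their poses are not given: they have to be found in the camera images.
- brush: Pot brush, 200 mm long, 0.12 kg, standing upright in the holder. Origin: centre of the flat lower end of the bristle head, z along the brush to the handle. Olive-yellow rigid bristle head 37 mm across, z 0 to 85 mm; steel stem 8 mm across to 125 mm; round wooden handle 22 mm across from 125 to 200 mm, red band near its top. Grip it from above at about z = 165 mm.
- holder: Black round brush holder, fixed to the bench: an open sleeve 56 mm outside, 48 mm inside, 80 mm tall, with an 84 mm foot 6 mm thick. Origin: centre of its underside; its inner floor is at z = 6 mm. The brush stands loosely in it.
- pot: Loose aluminium pot with an olive band round it, open at the top, 62 mm outside, 54 mm inside, 100 mm tall, wall 4 mm, bottom 5 mm thick, about 0.28 kg. Origin: centre of its underside, z up. To carry it, grip it across its outside diameter near the rim, from above. The pot, the holder and the green jar swap places from start to start.
- stand: Levelling stand, fixed to the bench: dark steel base 160 x 260 x 18 mm. Origin: at bench height under the middle of its hinged plate; x points to the hinge side, the knob is on the -y side.
- pad (a point): Centre of the round black pad (110 mm across, flush) on the upper face of the aluminium plate. The plate is 132 x 130 x 8 mm; its hinge is along the stand's y axis, 72 mm from the pad centre on the stand's +x side. Level, this point is 58 mm above the bench; it turns with the plate, z is the plate's normal.
- plate (a joint): Tilt of the hinged plate (rad): 0 is level, negative: the edge away from the hinge is low. It follows the knob: 0.12 rad for each rad of the knob. It starts with that edge low.
- knob (a joint): Angle of the orange wing knob (rad), growing clockwise seen from above, which raises the low edge; range -1.6 to 0.8. The plate is level at 0: wing along the stand's x axis, its white line pointing at the white mark on the base. Stays where left (0.15 N m to turn). Starts 0.6 to 1.35 rad short of level.
- knob_grip (a point): Grip point of the wing knob, on its upright axis, 78 mm above the bench. The wing is 64 mm long along this point's x axis, 14 mm thick (y) and 32 mm tall, from 53 to 85 mm above the bench, on a 30 mm hub. At the stand it is 20 mm towards -x and 135 mm towards -y from the stand's origin.
- jar: Bystander: green glass jar with blue cap, 60 mm across, 75 mm tall. Origin: centre of its underside.
- glue: Bystander: white glue bottle, orange label, blue cap, 44 mm across, 115 mm tall. Origin: centre of its underside.
- jar2: Bystander: amber jar with black cap, 56 mm across, 70 mm tall. Origin: centre of its underside.
- spool: Bystander: yellow thread spool, 48 mm across, 60 mm tall. Origin: centre of its underside.
- lure: Bystander: olive fishing lure lying on the bench, 80 x 24 x 20 mm. Origin: centre of its underside.
Things that resemble listed ones, but are neither listed nor needed, are in the scene too. What is shaped like the holder but yellow is not meant.

How it is judged:
By the outcome, as a careful person would: the job done as asked, in the order asked, and still so for the second after the job is handed in, with the robot touching nothing.
It also fails if it takes over 72 s, if anything falls off the work surface, if the arm or the gripper's body presses on something with over 40 N, if the wrist force passes 120 N, or if a joint passes its speed limit or range.

## Working session

There is one attempt and no reset: what is moved stays moved. The work goes in short steps, each a Python script; the robot and the scene stay as the last script left them, time stands still between calls to the robot, and variables do not carry over. Pictures are saved under pics/ and viewed, at most 11 in all, crops included, and the job is handed in when it is done.

```bash
mkdir -p pics; ls
python3 - <<'E'
from rig import *
import cv2
for n in("scene","side"):
    f=grab_frame(n); cv2.imwrite(f"pics/{n}0.png",cv2.resize(f[:,:,::-1],(800,600),interpolation=cv2.INTER_CUBIC))
    cv2.imwrite(f"{n}0.png",f[:,:,::-1])
    m=camera_model(n);print(n,m, -m["R"].T@m["t"])
print(read_clock())
E
```

```text
pics
scene {'fx': 459.4348881983922, 'fy': 459.4348881983922, 'cx': 253.3944301773354, 'cy': 186.84864682994487, 'R': array([[ 0.62477327,  0.78061533, -0.01726437],
       [ 0.61589481, -0.50628724, -0.60361148],
       [-0.4799291 ,  0.36648728, -0.79709167]]), 't': array([-380.70026059, -275.39806329, 1576.34618401])} [1164.00199741 -419.96089123 1083.68642761]
side {'fx': 490.2417063362071, 'fy': 490.2417063362071, 'cx': 263.3343033684292, 'cy': 183.62488741309954, 'R': array([[ 0.99217329, -0.12479712, -0.00422406],
       [-0.08962912, -0.68820882, -0.71995502],
       [ 0.08694128,  0.71469874, -0.69400787]]), 't': array([-554.9845074 ,  138.02958736, 1442.58315437])} [  437.59225486 -1005.27965602  1098.19486403]
0.1
```

View pics/scene0.png

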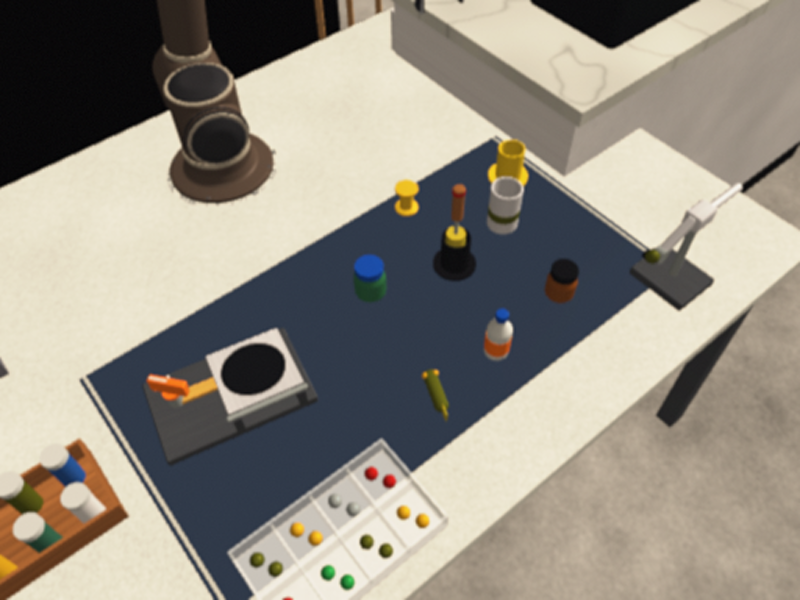

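View pics/side0.png

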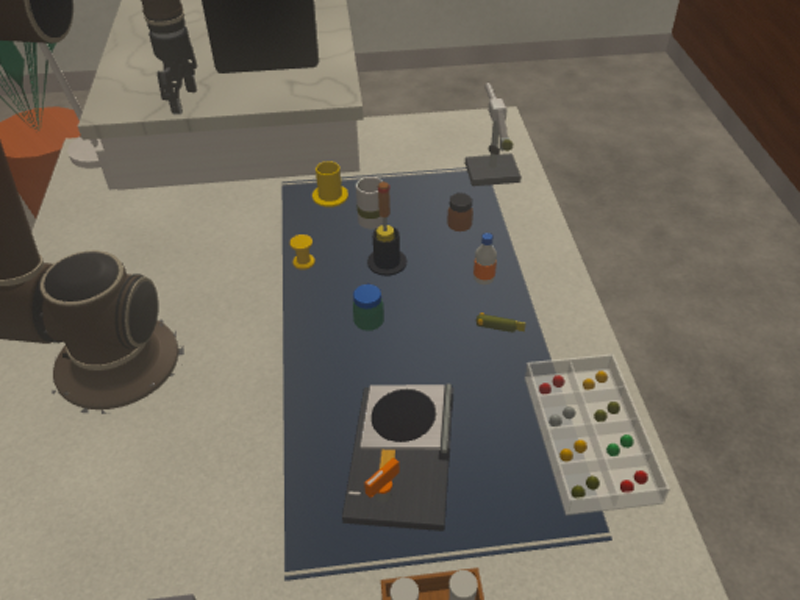

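The scene view shows the pot rim near (507,188), brush top (458,190), holder foot (455,263), pad (253,370) and knob (170,387). The side view shows the pot at (370,200), partly hidden by the brush handle at (384,200), and the knob at (382,478). I'll take enlarged crops next so I can pick pixels accurately.

Run:
```python
import cv2,numpy as np
a=cv2.imread("scene0.png");b=cv2.imread("side0.png")
def crop(i,x,y,w,h): 
    c=cv2.resize(i[y:y+h,x:x+w],(w*5,h*5),interpolation=cv2.INTER_CUBIC)
    for k in range(0,w,10): cv2.putText(c,str(x+k),(k*5,8),0,.28,(0,255,255));cv2.line(c,(k*5,8),(k*5,12),(0,255,255))
    for k in range(0,h,10): cv2.putText(c,str(y+k),(0,k*5+4),0,.28,(0,255,255))
    return c
t=np.hstack([crop(a,270,85,80,100),crop(b,185,95,80,90)[:0] if 0 else crop(b,200,95,80,100)])
cv2.imwrite("pics/crop1.png",t)
```

```text
(no output)
```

View pics/crop1.png

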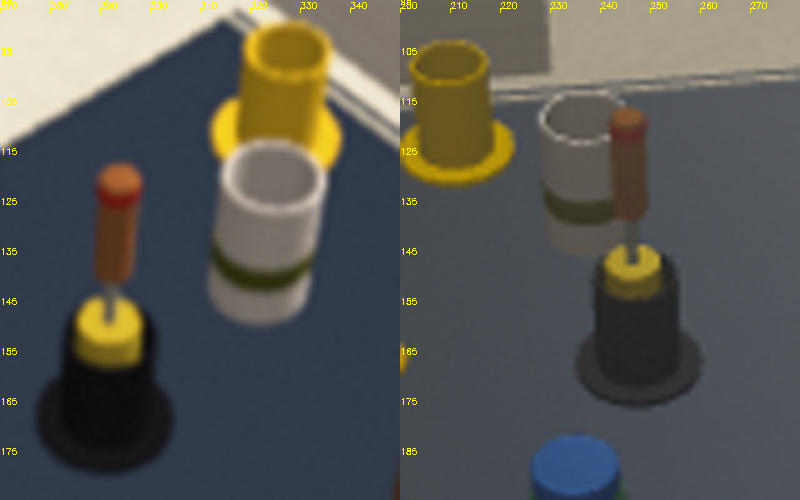

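The crop shows the pot rim at scene (324.6,120.6) and side (237,118.6). The brush top is at (293.8,121) and (245.6,118.2), and the holder foot at (290.8,168.6) and (247.6,167.2). Next I'll cast rays to get positions.

```bash
cat > h.py <<'E'
import numpy as np, cv2
from rig import *
def ray(n,p,m=None):
    m=m or camera_model(n); d=m["R"].T@np.array([(p[0]-m["cx"])/m["fx"],(p[1]-m["cy"])/m["fy"],1]); return -m["R"].T@m["t"],d/np.linalg.norm(d)
def onz(n,p,z,m=None):
    o,d=ray(n,p,m); return o+d*(z-o[2])/d[2]
def tri(p,q):
    (o,d),(c,e)=ray("scene",p),ray("side",q)
    s=np.linalg.lstsq(np.c_[d,-e],c-o,rcond=None)[0]; a,b=o+d*s[0],c+e*s[1]; return (a+b)/2,np.linalg.norm(a-b)
def down(yaw):  # tool y (closing line) along direction yaw+90deg; x axis at yaw
    c,s=np.cos(yaw),np.sin(yaw); return np.array([[c,s,0],[s,-c,0],[0,0,-1.]])
E
python3 - <<'E'
from h import *
np.set_printoptions(precision=1,suppress=True)
for n,p,q,z in [("pot",(324.6,120.6),(237,118.6),100),("btop",(293.8,121),(245.6,118.2),206),("bris",(291.8,149),(246.4,147.4),91),("foot",(290.8,168.6),(247.6,167.2),6)]:
    print(n,*tri(p,q),onz("scene",p,z),onz("side",q,z))
P={}
for n,(x,y,w,h) in {"scene":(85,205,125,95),"side":(215,240,85,100)}.items():
    f=cv2.imread(n+"0.png");c=f[y:y+h,x:x+w];hsv=cv2.cvtColor(c,cv2.COLOR_BGR2HSV)
    k=hsv[...,2]<45 if n=="scene" else hsv[...,2]<60
    for nm,m in(("pad",k),("kn",(hsv[...,0]<14)&(hsv[...,1]>150)&(hsv[...,2]>100)),("alu",(hsv[...,1]<45)&(hsv[...,2]>130))):
        cs,_=cv2.findContours(m.astype(np.uint8),0,1)
        for g in sorted(cs,key=cv2.contourArea)[::-1][:3]:
            M=cv2.moments(g)
            if M["m00"]>20: print(n,nm,M["m00"],M["m10"]/M["m00"]+x,M["m01"]/M["m00"]+y,cv2.boundingRect(g), cv2.minAreaRect(g)[1])
            if M["m00"]>20:P.setdefault((n,nm),(M["m10"]/M["m00"]+x,M["m01"]/M["m00"]+y))
print(P)
for nm in("pad","kn"): print(nm,*tri(P["scene",nm],P["side",nm]))
a=cv2.imread("scene0.png");b=cv2.imread("side0.png")
t=np.hstack([cv2.resize(a[205:305,75:165],None,fx=4.4,fy=4.4,interpolation=2),cv2.resize(b[240:340,215:305],None,fx=4.4,fy=4.4,interpolation=2)])
cv2.imwrite("pics/crop2.png",t)
E
```

```text
pot [513.2 352.9  99.4] 2.009176273005999 [512.7 353.6 100. ] [513.6 350.6 100. ]
btop [531.6 205.6 206. ] 0.41421053620898146 [531.4 205.8 206. ] [531.6 205.2 206. ]
bris [530.4 206.9  90.7] 2.0520745794166455 [529.7 207.7  91. ] [530.8 205.   91. ]
foot [532.3 207.    4.2] 0.9507654048692 [533.  206.4   6. ] [532.3 204.3   6. ]
scene pad 898.0 161.53563474387528 235.95211581291758 (57, 16, 40, 31) (30.0, 39.0)
scene pad 100.5 162.0033167495854 271.00995024875624 (23, 47, 94, 45) (7.844597339630127, 101.23539733886719)
scene kn 218.5 108.7017543859649 248.05263157894737 (9, 37, 27, 14) (13.0, 26.0)
scene alu 2145.5 162.61834848131747 238.3706206789404 (47, 5, 65, 59) (44.009796142578125, 54.59442901611328)
scene alu 242.5 94.65704467353952 210.5828178694158 (0, 0, 30, 18) (17.0, 29.0)
side pad 979.0 257.62734082397003 265.61321075927816 (23, 10, 40, 33) (32.0, 39.0)
side pad 204.5 251.48981255093724 334.9967400162999 (4, 91, 66, 9) (65.34929656982422, 4.302401542663574)
side pad 28.5 284.1345029239766 291.4561403508772 (66, 47, 7, 8) (7.0, 6.0)
side kn 139.0 243.24460431654677 307.65587529976017 (18, 54, 22, 24) (14.412680625915527, 27.51511573791504)
side alu 1847.5 258.1421741091565 265.98006314839876 (16, 6, 53, 40) (39.0, 52.0)
{('scene', 'pad'): (161.53563474387528, 235.95211581291758), ('scene', 'kn'): (108.7017543859649, 248.05263157894737), ('scene', 'alu'): (162.61834848131747, 238.3706206789404), ('side', 'pad'): (257.62734082397003, 265.61321075927816), ('side', 'kn'): (243.24460431654677, 307.65587529976017), ('side', 'alu'): (258.1421741091565, 265.98006314839876)}
pad [ 515.2 -231.9   50.6] 0.3024325412871468
kn [ 465.5 -357.6   58.9] 0.49896428343568533
```

View pics/crop2.png

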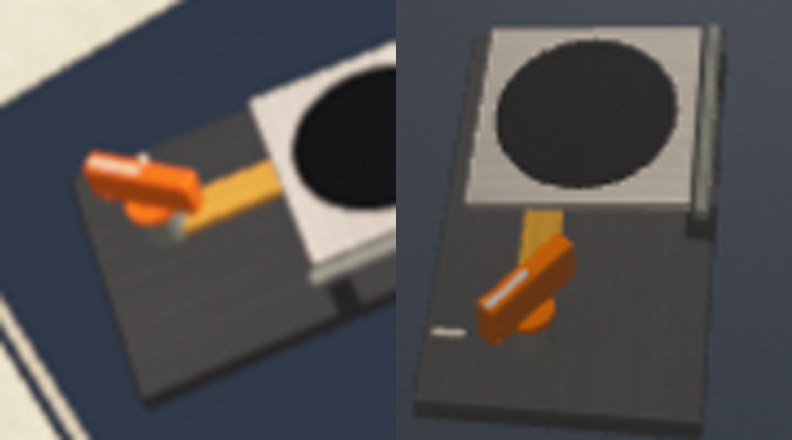

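The knob's white line points about 50° counter-clockwise from the white mark at (448,332), and the pad is at (587,112). Next I'll get the stand's yaw and check reachability.

Run:
```python
from h import *
np.set_printoptions(precision=2,suppress=True)
a=onz("side",(219.5,331.4),18);b=onz("side",(284.1,336.6),18);c=onz("scene",(92,245.9),18);d=onz("scene",(108.6,295.9),18)
print(a,b,c,d)
for p,q in((a,b),(c,d)): v=q-p; print(np.arctan2(v[1],v[0]),np.linalg.norm(v))
# pad/plate edges seen from side: alu corners near edge
s=lambda x,y:((x-396)/4.4+215,y/4.4+240)
v=onz("side",s(700,207),57)-onz("side",s(465,204),44);print("plate edge",np.arctan2(v[1],v[0]))
# wing top face tips (white end, other end)
p,q=onz("side",s(488,307),85),onz("side",s(564,240),85);print(p,q,(p+q)/2,np.arctan2(*(q-p)[1::-1]))
print("decoy",onz("scene",(325.2,111),6),onz("side",(209,125),6))
for nm,P in dict(br=(531.5,205.5,271),pot=(513.3,352.5,271),pot2=(513.3,352.5,66),kn=(495,-366,59),pad=(515,-232,200)).items():
    for y in np.arange(-np.pi,np.pi,np.pi/6):
        j=inverse_kinematics(P,down(y))
        if j is not None: print(nm,round(y,2),np.array(j))
```

```text
[ 403.44 -390.35   18.  ] [ 556.33 -423.75   18.  ] [ 403.03 -386.6    18.  ] [ 559.14 -419.62   18.  ]
-0.2150684056559465 156.49120098200987
-0.20845943251189888 159.56361209057624
plate edge -0.20811650273926138
[ 447.24 -377.57   85.  ] [ 492.12 -341.21   85.  ] [ 469.68 -359.39   85.  ] 0.680802129116233
decoy [419.07 460.6    6.  ] [415.47 452.6    6.  ]
br -3.14 [0.37 0.22 0.16 1.51 0.   0.37]
br -2.62 [ 0.37  0.22  0.16  1.51  0.   -0.15]
br -2.09 [ 0.37  0.22  0.16  1.51  0.   -0.68]
br -1.57 [ 0.37  0.22  0.16  1.51  0.   -1.2 ]
br -1.05 [ 0.37  0.22  0.16  1.51  0.   -1.73]
br -0.52 [ 0.37  0.22  0.16  1.51  0.   -2.25]
br -0.0 [ 0.37  0.22  0.16  1.51  0.   -2.77]
br 0.52 [0.37 0.22 0.16 1.51 0.   2.99]
br 1.05 [0.37 0.22 0.16 1.51 0.   2.46]
br 1.57 [0.37 0.22 0.16 1.51 0.   1.94]
br 2.09 [0.37 0.22 0.16 1.51 0.   1.42]
br 2.62 [0.37 0.22 0.16 1.51 0.   0.89]
pot -3.14 [0.6  0.32 0.3  1.54 0.   0.6 ]
pot -2.62 [0.6  0.32 0.3  1.54 0.   0.08]
pot -2.09 [ 0.6   0.32  0.3   1.54  0.   -0.45]
pot -1.57 [ 0.6   0.32  0.3   1.54  0.   -0.97]
pot -1.05 [ 0.6   0.32  0.3   1.54 
[... 1328 characters left out ...]
 [-0.64  0.34 -0.14  1.08  0.    0.93]
kn 2.09 [-0.64  0.34 -0.14  1.08  0.    0.41]
kn 2.62 [-0.64  0.34 -0.14  1.08  0.   -0.11]
pad -3.14 [-0.42  0.2  -0.02  1.35  0.   -0.42]
pad -2.62 [-0.42  0.2  -0.02  1.35  0.   -0.95]
pad -2.09 [-0.42  0.2  -0.02  1.35  0.   -1.47]
pad -1.57 [-0.42  0.2  -0.02  1.35  0.   -1.99]
pad -1.05 [-0.42  0.2  -0.02  1.35  0.   -2.52]
pad -0.52 [-0.42  0.2  -0.02  1.35  0.   -3.04]
pad -0.0 [-0.42  0.2  -0.02  1.35  0.    2.72]
pad 0.52 [-0.42  0.2  -0.02  1.35  0.    2.19]
pad 1.05 [-0.42  0.2  -0.02  1.35  0.    1.67]
pad 1.57 [-0.42  0.2  -0.02  1.35  0.    1.15]
pad 2.09 [-0.42  0.2  -0.02  1.35  0.    0.62]
pad 2.62 [-0.42  0.2  -0.02  1.35  0.    0.1 ]
```

Run:
```python
from h import *
R=down(2.36)
B=np.array([531.3,205.8])
movep([*B,275],R)
move_linear([*B,152],velocity=120)
gripper_to(0.0,60)
print(read_grip_width(),read_grasp_force(),read_wrist_force(),read_clock())
move_linear([*B,275],velocity=150)
f=grab_frame("side")[:,:,::-1];g=grab_frame("scene")[:,:,::-1]
cv2.imwrite("pics/lift.png",np.hstack([cv2.resize(f[40:190,190:290],(400,600),interpolation=2),cv2.resize(g[20:170,240:340],(400,600),interpolation=2)]))
print(read_grip_width(),read_grasp_force(),read_wrist_force(),read_clock())
```

```text
0.2418488520441555 58.585699796676636 [-0.02209043  0.72033287  2.64500951] 3.7083
0.23735363843520307 58.61828863620758 [-0.43710615  0.02464833 -1.79351772] 4.775
```

View pics/lift.png

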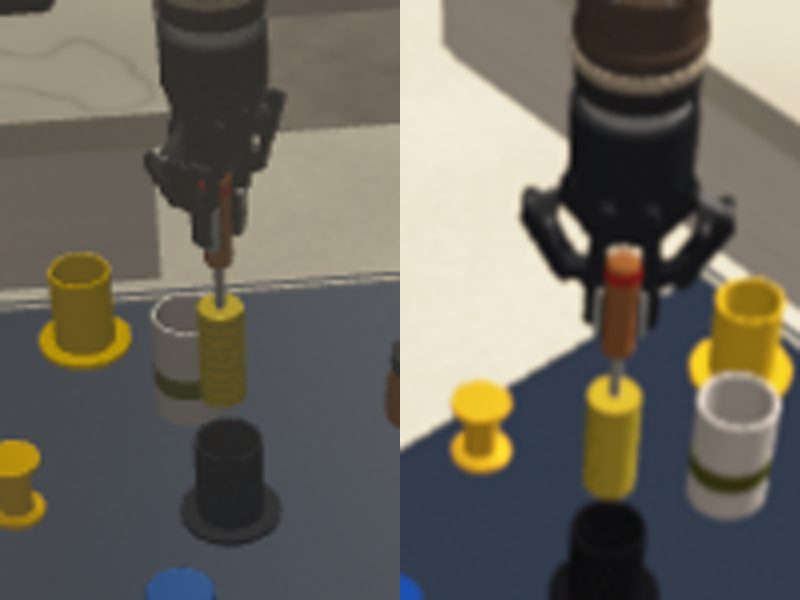

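The brush is lifted and hangs upright, with its bristle top at side (222,303) and scene (613,388). The holder is empty and the pot hasn't moved. Scrubbing comes next.

Run:
```python
from h import *
np.set_printoptions(precision=2,suppress=True)
print(tri((293.25,117),(245.5,115.8)), onz("scene",(324.5,119.5),100))
Q=np.array([513.0,352.8])
move_linear([*Q,275],velocity=200)
print(move_linear([*Q,165],velocity=120,stop_force=12),read_tool_pos(),read_wrist_force())
for i in range(3):
    print(move_linear([*Q,146],velocity=40,stop_force=8),read_tool_pos(),read_wrist_force(),read_clock())
    move_linear([*Q,235 if i<2 else 275],velocity=150)
print(read_tool_pos(),read_wrist_force())
f=grab_frame("side")[:,:,::-1];g=grab_frame("scene")[:,:,::-1]
cv2.imwrite("pics/scr.png",np.hstack([cv2.resize(f[40:190,190:290],(400,600),interpolation=2),cv2.resize(g[20:170,240:340],(400,600),interpolation=2)]))
```

```text
(array([530.45, 203.31, 218.74]), np.float64(4.22658417080178)) [509.13 356.61 100.  ]
False [513.45 352.93 166.01] [-0.13 -0.31 -1.16]
True [513.39 352.86 150.52] [2.07 0.78 0.98] 7.1333
True [513.03 352.94 150.48] [0.1  0.3  3.85] 9.75
True [512.98 352.88 150.51] [-0.76  0.76  3.77] 12.375
[512.77 352.65 273.81] [-0.86  1.04 -1.35]
```

View pics/scr.png

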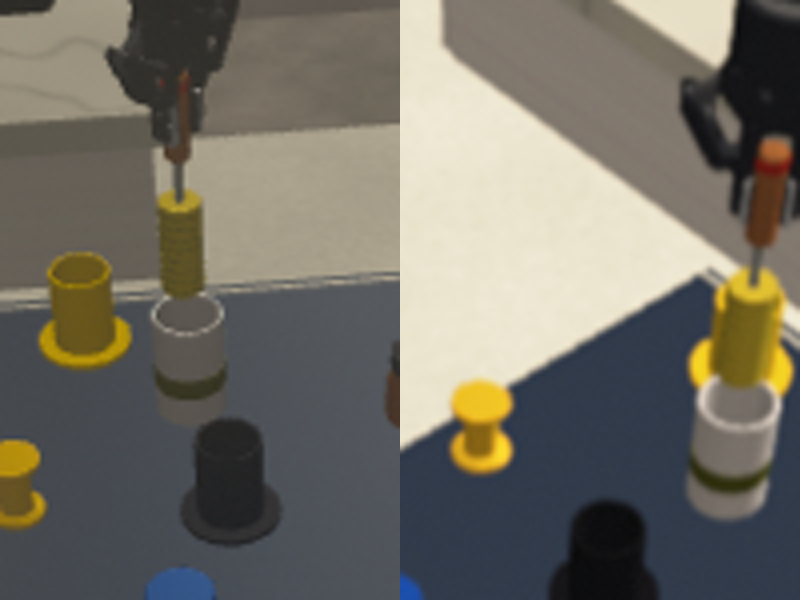

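All three strokes made contact at the bottom (TCP z about 150.5). The pot still stands with its rim at side (188,312). I'll now put the brush back in its holder.

Run:
```python
from h import *
np.set_printoptions(precision=2,suppress=True)
print(tri((292,151.3),(247,149.3)))
R=down(2.36)
B=np.array([531.3,205.8])
move_linear([*B,275],velocity=200)
s=move_linear([*B,162],velocity=100,stop_force=10)
print(s,read_tool_pos(),read_wrist_force())
if not s:
    print(move_linear([*B,150],velocity=30,stop_force=6),read_tool_pos(),read_wrist_force())
    gripper_to(1.0); sleep(.3)
    move_linear([*B,275],velocity=150)
    movep([467.6,-359.9,180],down(-np.pi+.68))
    f=grab_frame("side")[:,:,::-1]
    cv2.imwrite("pics/ret.png",np.hstack([cv2.resize(f[40:190,190:290],(400,600),interpolation=2),cv2.resize(grab_frame("wrist")[:,:,::-1],(400,300))[[*range(300)]+[0]*300]]))
print(read_clock())
```

```text
(array([532.19, 206.64,  82.57]), np.float64(1.7907761373731677))
False [531.72 205.96 162.79] [ 0.63  0.22 -2.42]
True [531.46 205.91 151.49] [ 0.35 -0.31  4.56]
20.1833
```

View pics/ret.png

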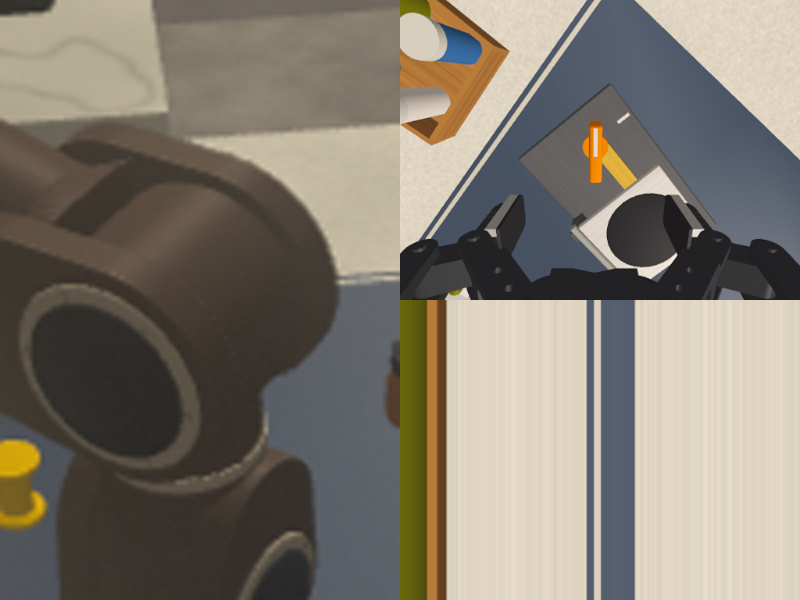

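The wrist view shows the wing, centred near (595,150), already lined up with the gripper's closing axes. The arm hides the brush in the side view. I'll check the knob's position with the wrist camera, then look at the brush from the scene camera.

Run:
```python
from h import *
np.set_printoptions(precision=2,suppress=True)
m=camera_model("wrist");f=grab_frame("wrist")
hsv=cv2.cvtColor(f,cv2.COLOR_RGB2HSV)
k=((hsv[...,0]<14)&(hsv[...,1]>215)&(hsv[...,2]>200)); k[:,:210]=0;k[:140]=0;k[260:]=0;k[:,300:]=0
w=((hsv[...,1]<80)&(hsv[...,2]>150)); w[:,:235]=0;w[:,262:]=0;w[:150]=0;w[215:]=0
for n,q in(("wing",k),("white",w)):
    c=max(cv2.findContours(q.astype(np.uint8),0,1)[0],key=cv2.contourArea)
    r=cv2.minAreaRect(c);b=cv2.boxPoints(r);print(n,r)
    for p in b: print(onz("wrist",p,85,m))
    v=cv2.fitLine(c,2,0,.01,.01).ravel();p,q=[onz("wrist",(v[2]+s*v[0]*20,v[3]+s*v[1]*20),85,m) for s in(-1,1)];print("yaw",np.arctan2(*(q-p)[1::-1]))
g=grab_frame("scene")[:,:,::-1]
cv2.imwrite("pics/w.png",np.hstack([cv2.resize(g[60:210,240:340],(400,600),interpolation=2),np.vstack([cv2.resize(f[140:260,200:300,::-1],(400,480),interpolation=2),np.zeros((120,400,3),np.uint8)])]))
```

```text
Traceback (most recent call last):
ValueError: max() iterable argument is empty
```

Run:
```python
from h import *
np.set_printoptions(precision=2,suppress=True)
m=camera_model("wrist");f=grab_frame("wrist")
hsv=cv2.cvtColor(f,cv2.COLOR_RGB2HSV)
print(hsv[160:236:10,250].tolist(),hsv[190,225:275:5].tolist())
w=((hsv[...,1]<110)&(hsv[...,2]>140)); w[:,:243]=0;w[:,258:]=0;w[:155]=0;w[215:]=0
ys,xs=np.nonzero(w)
if len(xs)>10:
    v=cv2.fitLine(np.c_[xs,ys].astype(np.float32),2,0,.01,.01).ravel();p,q=[onz("wrist",(v[2]+s*v[0]*20,v[3]+s*v[1]*20),85,m) for s in(-1,1)];print("white",v,len(xs),np.arctan2(*(q-p)[1::-1]))
for p in((250,195),(249,157),(250,233)): print(onz("wrist",p,85,m))
g=grab_frame("scene")[:,:,::-1]
cv2.imwrite("pics/w.png",np.hstack([cv2.resize(g[60:210,240:340],(400,600),interpolation=2),np.vstack([cv2.resize(f[140:260,200:300,::-1],(400,480),interpolation=2),np.zeros((120,400,3),np.uint8)])]))
```

```text
[[15, 255, 159], [16, 27, 228], [16, 27, 228], [16, 28, 229], [9, 42, 233], [17, 255, 242], [17, 255, 243], [17, 255, 245]] [[6, 13, 102], [15, 15, 103], [17, 255, 244], [17, 255, 242], [17, 255, 234], [16, 28, 229], [17, 255, 246], [17, 255, 240], [18, 255, 240], [21, 189, 228]]
white [ -0.   1. 250. 182.] 185 0.6825666502599214
[ 465.95 -359.59   85.  ]
[ 442.19 -379.92   85.  ]
[ 492.15 -338.29   85.  ]
```

View pics/w.png

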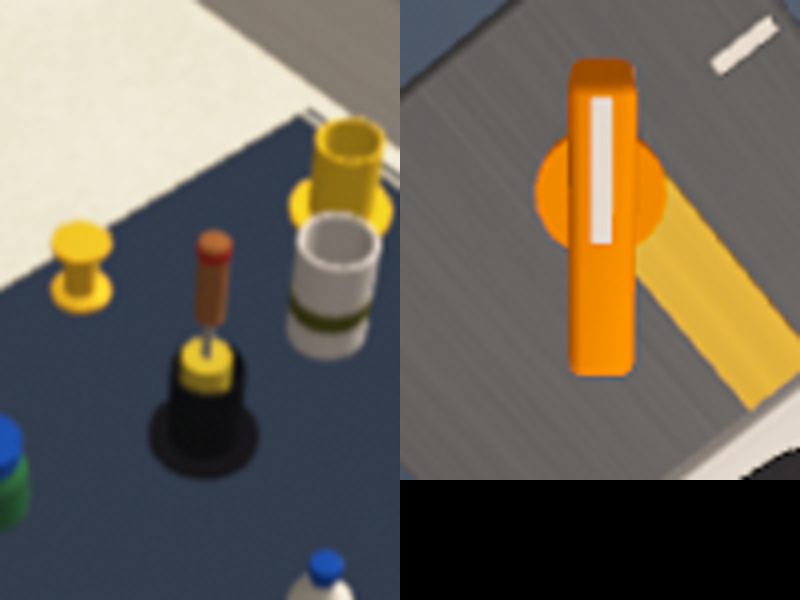

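The brush stands in its holder and the pot is untouched. The wing points at yaw 0.68, centred at about (467,-359.5). Now I'll turn the knob.

Run:
```python
from h import *
np.set_printoptions(precision=3,suppress=True)
K=[467.3,-359.6]
gripper_to(.6)
move_linear([*K,180],velocity=150)
move_linear([*K,62],velocity=120)
gripper_to(0,60)
print(read_grip_width(),read_wrist_force())
movep([*K,62],down(-np.pi-.209)); sleep(.2)
print(read_orientation()[:,0],read_tool_pos(),read_wrist_force(),read_moment())
gripper_to(.6)
move_linear([*K,180],velocity=150)
R=read_orientation();print(np.arctan2(R[1,0],R[0,0])+np.pi)
m=camera_model("wrist");f=grab_frame("wrist")
cv2.imwrite("w2.png",f[:,:,::-1]);np.save("m2.npy",m,allow_pickle=True)
cv2.imwrite("pics/w2.png",cv2.resize(f[90:300,130:410,::-1],(800,600),interpolation=2))
print(read_clock())
```

```text
0.15242042083203403 [-3.249  4.368  6.421]
[-0.978  0.207  0.002] [ 466.428 -357.518   62.85 ] [-6.241  9.026  8.661] [ 1.733  1.016 -0.078]
6.074204833051789
25.0667
```

View pics/w2.png

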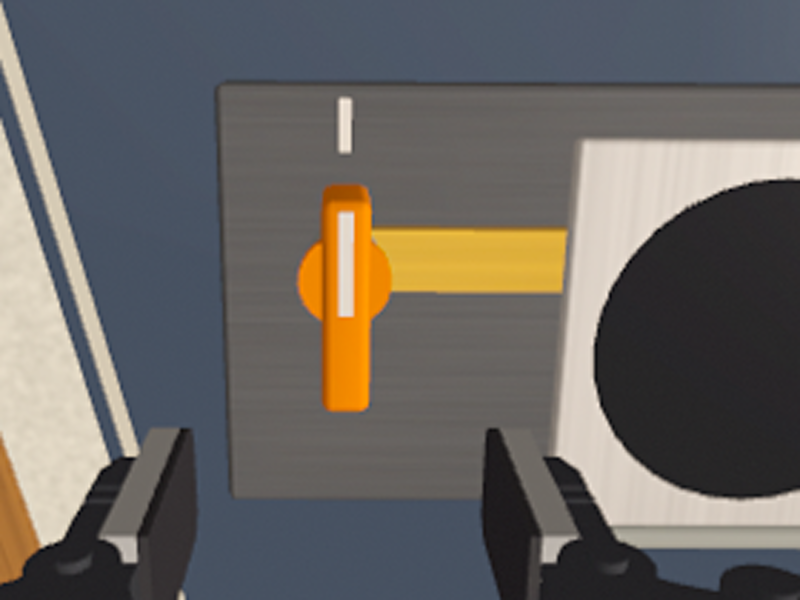

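The white line at (345,265) now lines up with the white mark at (345,125), and the wing is parallel to the stand's axis. I'll put numbers on that.

Run:
```python
from h import *
m=np.load("m2.npy",allow_pickle=True).item();f=cv2.imread("w2.png");k=7/20
P=lambda x,y,z:onz("wrist",(x*k+130,y*k+90),z,m)
yaw=lambda p,q:np.arctan2(*(q-p)[1::-1])
hsv=cv2.cvtColor(f,cv2.COLOR_BGR2HSV);w=((hsv[...,1]<110)&(hsv[...,2]>160))
def line(x0,x1,y0,y1,z):
    ys,xs=np.nonzero(w[y0:y1,x0:x1]);v=cv2.fitLine(np.c_[xs+x0,ys+y0].astype(np.float32),2,0,.01,.01).ravel()
    s=8*np.sign(v[1]);c=v[2:];d=v[:2]*s
    return yaw(onz("wrist",c-d,z,m),onz("wrist",c+d,z,m)),len(xs),onz("wrist",c,z,m)
print("wing",line(246,256,162,203,85)); print("mark",line(246,256,122,146,18))
print("base left",yaw(P(221,88,18),P(234,494,18)),"base top edge-90",yaw(P(225,84,18),P(790,87,18))-np.pi/2)
print("wing edges",yaw(P(324,200,85),P(323,400,85)),yaw(P(370,200,85),P(369,400,85)))
print("pad",P(742,338,58), "plate far edge", yaw(P(585,141,58),P(790,141,58))-np.pi/2)
g=grab_frame("scene");s=grab_frame("side")
c=[]
for n,i,(x,y,W,h) in(("scene",g,(85,205,125,95)),("side",s,(215,240,85,100))):
    h2=cv2.cvtColor(i[y:y+h,x:x+W],cv2.COLOR_RGB2HSV);q=(h2[...,2]<(45 if n=="scene" else 60)).astype(np.uint8)
    for t in sorted(cv2.findContours(q,0,1)[0],key=cv2.contourArea)[::-1][:3]:
        M=cv2.moments(t);print(n,M["m00"],M["m10"]/M["m00"]+x,M["m01"]/M["m00"]+y,cv2.boundingRect(t))
```

```text
wing (np.float64(-0.20686532786681952), 220, array([ 454.58476344, -354.73138188,   85.        ]))
mark (np.float64(-0.20449060527771298), 80, array([ 423.38940625, -347.73781614,   18.        ]))
base left -0.21550568431396128 base top edge-90 -0.21422246454725613
wing edges -0.21866885222579555 -0.2031759322598359
pad [ 512.41551723 -236.11238367   58.        ] plate far edge -0.2090938236359312
scene 981.0 161.04485219164118 234.50815494393476 (57, 13, 39, 34)
scene 62.0 168.11290322580646 267.38440860215053 (24, 47, 93, 45)
scene 56.0 101.03869047619048 207.51488095238096 (0, 0, 27, 12)
side 1559.0 250.24567030147531 261.65661748984394 (7, 0, 56, 51)
side 146.5 251.8896473265074 335.11717861205915 (4, 91, 65, 9)
side 17.5 283.7238095238095 291.4190476190476 (66, 48, 7, 7)
```

Level to within about 0.01 rad of the knob. Now the pot.

Run:
```python
from h import *
np.set_printoptions(precision=2,suppress=True)
print("pad",onz("scene",(161.04,234.5),58))
R=down(2.36);Q=[512.6,352.8];D=np.array([514.8,-232.6])
gripper_to(1.0)
move_linear([467.3,-359.6,310],velocity=250)
movep([*Q,310],R)
move_linear([*Q,150],velocity=200)
print(move_linear([*Q,70],velocity=80,stop_force=8),read_tool_pos())
gripper_to(0,50)
print(read_grip_width(),read_grasp_force(),read_wrist_force(),read_clock())
move_linear([*Q,310],velocity=150)
movep([*D,310],R)
print(read_grip_width(),read_wrist_force(),read_tool_pos(),read_clock())
move_linear([*D,150],velocity=150)
sleep(.2)
f=grab_frame("scene")[:,:,::-1];g=grab_frame("side")[:,:,::-1]
cv2.imwrite("pics/p.png",np.hstack([cv2.resize(f[160:310,100:200],(400,600),interpolation=2),cv2.resize(g[190:340,210:310],(400,600),interpolation=2)]))
```

```text
pad [ 515.16 -231.82   58.  ]
False [512.99 353.06  70.7 ]
0.7091430916739869 54.15463333949447 [ 0.35 -0.72  4.97] 31.2667
0.7086653107678041 [-0.28 -0.42 -1.58] [ 515.22 -231.81  309.97] 35.1167
```

View pics/p.png

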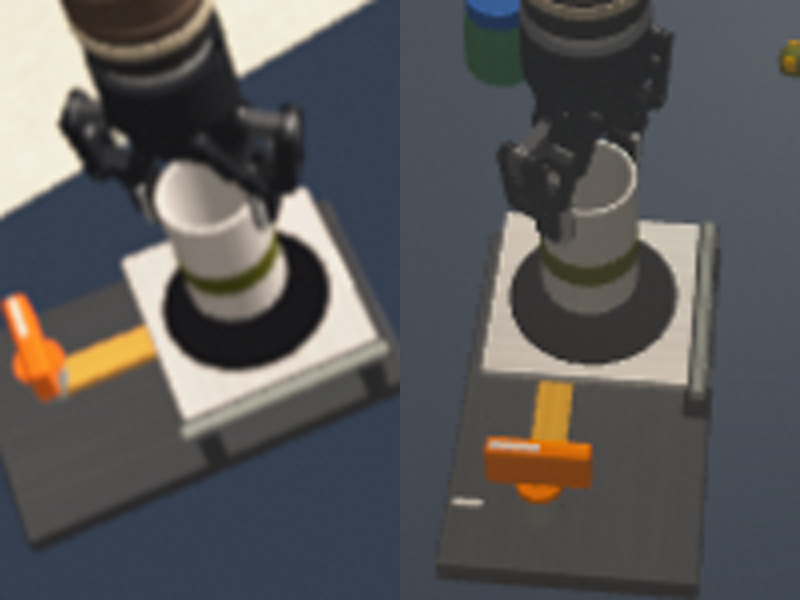

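The pot hangs upright over the pad, with its base at (237,305) in the scene half. I'll lower it, release it and hand in after a numeric check.

Run:
```python
from h import *
np.set_printoptions(precision=2,suppress=True)
D=[514.8,-232.6]
print(move_linear([*D,134],velocity=60,stop_force=8),move_linear([*D,124],velocity=15,stop_force=3),read_tool_pos(),read_wrist_force())
gripper_to(1.0); sleep(.3)
move_linear([*D,260],velocity=120)
movep([420,0,320],down(2.36)); sleep(.5)
print(read_clock())
f=grab_frame("scene")[:,:,::-1];g=grab_frame("side")[:,:,::-1]
cv2.imwrite("pics/fin.png",cv2.resize(np.hstack([f[80:320,50:370],g[100:340,180:340]]),(800,400),interpolation=2))
```

```text
False True [ 515.02 -232.66  128.98] [-0.45  0.8   5.06]
40.925
```

View pics/fin.png

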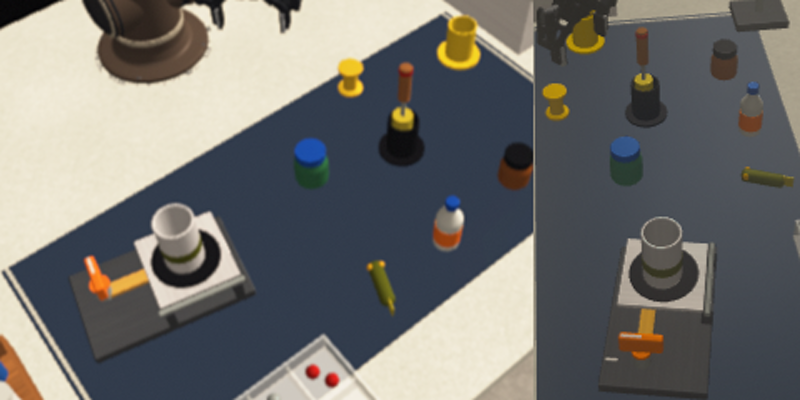

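The pot stands upright within the pad at about (182,255), the brush is in its black holder at (402,120), the plate is level and the other things are undisturbed.

```bash
python3 -c "
from rig import *
print(job_done())"
```

```text
the job is handed in; nothing more can be done
None
```

The job is done and handed in at about 41 s: pot scrubbed with three bottom contacts, brush back in its black holder and released, plate levelled, and the pot standing upright on the black pad.

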